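Turn the washed baking tin mouth-down on the drain rack

ROBOT

A 7-joint arm with a two-finger parallel gripper is mounted at the origin on the work surface. World frame = base frame: x ahead of the robot, y to its left, z up, the work surface at z = 0. Lengths are in m, angles in rad, forces in N, time in s.
With the tool pointing down it reaches from about 0.35 to 0.9 m from the base axis. Payload 8.1 kg.
Tool frame: the origin (TCP) lies on the mounting face of the last link; the fingertips stand bot.tip_extent ahead of it and the grasp point (between the pads) lies 159 mm ahead of it (bot.tip_extent is the distance from the TCP to the fingertips, in m); z points along the fingers, y is the direction in which the jaws open and shut (so a half turn about z gives the same grasp; the last joint's range is limited). The gripper opens to 92 mm and grips with 3 to 60 N. Pads are 19 mm wide; open, the fingers measure 130 mm over their backs; the gripper's body (75 mm by 190 mm) begins 47 mm behind the grasp point.
Start: joints at [-1.271, 0.434, 0.025, 1.573, -0.012, 1.134, -0.075], TCP at [0.245, 0.575, 0.405] pointing down, gripper open.
Joint ranges: [-2.62, 2.62], [-0.44, 2.09], [-1.27, 1.32], [0.08, 2.57], [-1.32, 4.46], [0.12, 2], [-2.74, 2.74]. Speed limits (rad/s): [2.22, 2.22, 3.01, 3.01, 3.14, 3.14, 3.14].

INTERFACE

Orientations are given as a rotation vector (axis times angle).
In Python, from workcell import bot gives the robot as it stands.
- The arm moves only by the tool send_rows, never from a script. Its argument "rows" is a list that holds one entry, the list of rows, each a list of 6 numbers: the shift along the tool's x, y, z in mm, then the turn, a rotation vector about the tool's x, y, z in units of 5 degrees (1.0 is 5 degrees). A call has 1 to 20 rows; each row shifts and turns the commanded pose from where the row before left it, along the tool's axes as they then stand; what a row does not reach is not made up. A row lasts 1/10 s, in which the tool goes at most 50 mm and 8.59 degrees, less where a joint would pass 70% of its speed; a pose out of reach is approached as far as the arm can. A call with a gripper value outside its range is refused whole. "fingers" is the opening, from 0 (shut) to 1 (fully open), set as the call begins (left out, the last holds). The fingers move at their own pace and stop on an object; "grip_force" is the grip in N (left out, the last holds). Time passes only in rows, so rows that do not move let the fingers close. It gives the time, the measured TCP pose, the force and the opening at its end, in the units of the state.
- bot.get_obs(): the state, without advancing time (a new reading comes with each control period).
- bot.get_image(name): name is "scene" or "top" or "wrist"; returns a dict with "color" (480x640x3 uint8, red, green, blue), "intrinsics" (3x3 intrinsics, pixels), "R" (3x3) and "t" (3): a world point X has camera coordinates R X + t. Camera axes: x right, y down, z forward; pixel columns grow to the right and rows downward; lengths in m; the calibration is good to about 2 mm. A picture is of the moment at which its call begins. There is no depth.
- bot.sign_off(): hands the job in, once; it reports no verdict.
The state is a dict: "clock": time; "qpos": joint angles; "dq": joint speeds; "joint_efforts": joint torques, N m; "eef_pos": TCP position; "ee_rot": TCP orientation; "ft_force": force on the tool from outside, world axes, zero at the start; "moment": the same for the moment, N m; "finger_gap": finger opening in m.
Only numpy, scipy, OpenCV 4.12 (cv2) and the standard library are available. Lean on these libraries where they do the work, as an engineer would, in place of code of your own. Each camera call takes 0.05 s, during which the arm holds its last target.

TASK

The deep square baking tin has been washed and is lying on its side. Pick it up, turn it so its open mouth faces down, and set it down (do not drop it) in the middle of the little wire rack to drain, then let go. Leave the shallow square tin and the chocolate cake where they are.

Things in the scene. Friction and masses are not known exactly. Their poses are not given: they have to be found in the camera images.
- deep_tin: DEEP thin steel square tin, a box open at one end: 50 x 50 mm outside, 62 mm deep, walls 2.5 mm, 80-170 g. Lies on a flat side on the table, mouth roughly away from the robot. Origin: centre of its outer box (25 mm above the table at first). +x points out of the mouth, y level and +z up at the start. Grip it across its upright sides (50 mm apart along y), fingers slanted up to 45 degrees.
- wire_rack: small square wire drain rack, 130 x 130 mm, fixed to the table, its wire top 30 mm above the table. Origin: centre of its underside, on the table; z up, x and y along its edges.
- shallow_tin: a bystander: the SHALLOW square tin of the same steel, 50 x 50 mm but only 30 mm deep, also lying on its side with the mouth roughly away from the robot. Origin: centre of its outer box; +x axis out of its mouth. It may be in either of the two tins' places. To be left alone.
- cake: a bystander: small dark ring-shaped chocolate cake with white icing, 96 mm across, 54 mm high, on a pink square card 130 x 130 x 5 mm. Origin: centre of its underside. Card and rack may change places. To be left alone.

How it is judged:
On the way:
1. the deep tin, still held, is mouth-down (within 35 degrees) over the middle of the rack, its middle less than 100 mm above the table (angle between deep_tin's own x axis and vertical above 2.53 rad and horizontal distance between deep_tin and wire_rack below 0.035 m and height (world z) of deep_tin below 0.1 m and contact force between the fingers and deep_tin above 0.3 N), for 0.1 s.
At the end, for the whole second after the job is handed in: The deep tin stands mouth-down (within 10 degrees) on the wire rack, its centre within 25 mm of the rack's centre, at rest and released; the shallow tin and the cake are within 30 mm of where they started (angle between deep_tin's own x axis and vertical above 2.967 rad and horizontal distance between deep_tin and wire_rack below 0.025 m and z of deep_tin in the frame of wire_rack between 0.055 and 0.067 m and linear speed of deep_tin below 0.02 m/s and distance of each of shallow_tin, cake from where it was at the start of the episode below 0.03 m); the robot touches nothing.
It fails at once if the shallow tin is moved by more than 30 mm (distance of shallow_tin from where it was at the start of the episode above 0.03 m).
It fails at once if the cake is moved by more than 30 mm (distance of cake from where it was at the start of the episode above 0.03 m).
It also fails if it takes over 40 s, if anything falls off the work surface, if the arm or the gripper's body presses on something with over 40 N, if the wrist force passes 120 N, or if a joint passes its speed limit or range.

## Working session

There is one attempt and no reset: what is moved stays moved. The work goes in short steps, Python scripts to look and compute and a tool call to move; the robot and the scene stay as the last step left them, time stands still between calls to the robot, and variables do not carry over. Pictures are saved under pics/ and viewed, and the job is handed in when it is done.

Besides the shell and the picture viewer there is one more tool, called by a JSON object that holds its "name" and its "arguments", one argument or row to a line. send_rows: Moves the arm, as the interface text tells. Its arguments: {"type":"object","properties":{"rows":{"type":"array","items":{"type":"array","items":{"type":"array","items":{"type":"number"}}}},"fingers":{"type":"number"},"grip_force":{"type":"number"}},"required":["rows"]}

```bash
mkdir -p pics; cat > h.py <<'E'
import numpy as np, cv2, pickle
from workcell import bot
def snap(n,f):
    d=bot.get_image(n); cv2.imwrite('pics/%s.png'%f,d['color'][:,:,::-1]); pickle.dump({k:np.array(d[k]) for k in('color','intrinsics','R','t')},open('pics/%s.pkl'%f,'wb')); return d
def ray(d,u,v,z):
    K=np.array(d['intrinsics']);R=np.array(d['R']);t=np.array(d['t'])
    c=-R.T@t; r=R.T@np.linalg.solve(K,[u,v,1.]); return c+r*(z-c[2])/r[2]
def load(f): return pickle.load(open('pics/%s.pkl'%f,'rb'))
def proj(d,X):
    p=d['intrinsics']@(d['R']@np.array(X)+d['t']); return p[:2]/p[2]
E
python3 - <<'E'
from h import *
o=bot.get_obs()
for k,v in o.items(): print(k,np.round(v,3))
print(bot.tip_extent)
for n in('scene','top','wrist'):
    d=snap(n,n+'0'); print(n,'cam',np.round(-np.array(d['R']).T@d['t'],3))
E
```

```text
clock 0.0
qpos [-1.271  0.435  0.025  1.574 -0.012  1.134 -0.075]
dq [ 0.    -0.001  0.001 -0.001  0.001  0.001 -0.   ]
joint_efforts [ 0.0000e+00 -6.6784e+01  9.8500e-01 -3.1446e+01 -6.1000e-02  4.3000e-02
  0.0000e+00]
eef_pos [0.245 0.575 0.404]
ee_rot [-6.290e-01 -3.078e+00  2.000e-03]
ft_force [ 0.319 -0.416  0.524]
moment [ 0.009 -0.06  -0.021]
finger_gap 0.092
0.178
scene cam [0.827 0.412 0.845]
top cam [ 0.406 -0.006  1.003]
wrist cam [0.178 0.604 0.383]
```

View pics/scene0.png

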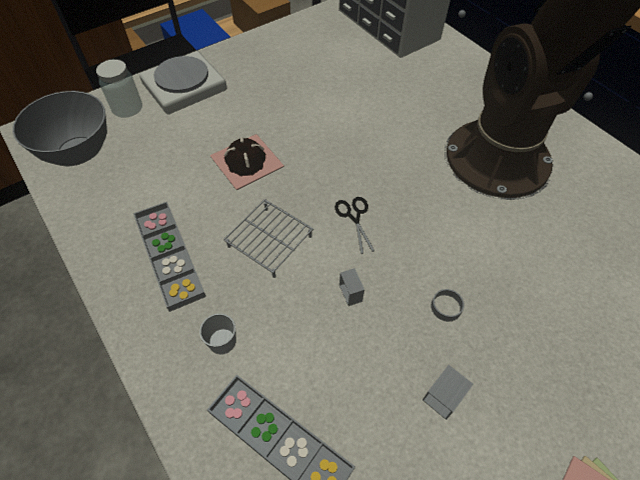

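View pics/top0.png

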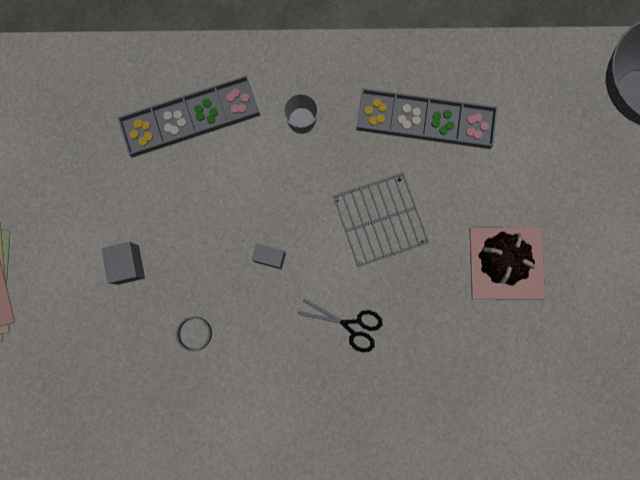

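The scene view shows the tins at (351,287) and (448,391), the rack at (269,236) and the cake at (246,160). In the top view the tins are at (268,256) and (122,262), and the rack is at (380,220). I'll zoom in and measure.

```bash
python3 - <<'E'
from h import *
a=load('top0');b=load('scene0')
print(a['R'])
c=a['color'][:,:,::-1]; s=b['color'][:,:,::-1]
def z(i,x,y,w,h): return cv2.resize(i[y:y+h,x:x+w],(400,300),interpolation=cv2.INTER_CUBIC)
im=np.vstack([np.hstack([z(c,82,225,80,60),z(c,320,165,120,90)]),np.hstack([z(s,408,361,80,60),z(s,210,191,120,90)])])
cv2.imwrite('pics/z0.png',cv2.convertScaleAbs(im,alpha=1.5))
for n,p in dict(left=(122,262),mid=(268,256)).items(): print(n,ray(a,*p,.05).round(3))
for n,p in dict(rack=(380,220)).items(): print(n,ray(a,*p,.03).round(3))
E
```

```text
[[-0.00821731 -0.99994806 -0.00602963]
 [-0.99113535  0.00894419 -0.13255456]
 [ 0.13260161  0.00488694 -0.99115737]]
left [0.503 0.336 0.05 ]
mid [0.511 0.085 0.05 ]
rack [ 0.576 -0.11   0.03 ]
```

View pics/z0.png

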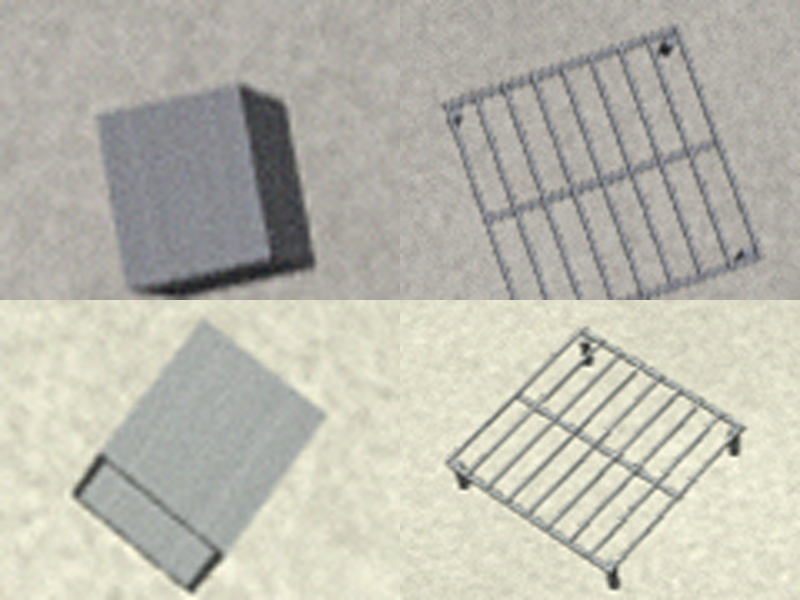

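View pics/wrist0.png

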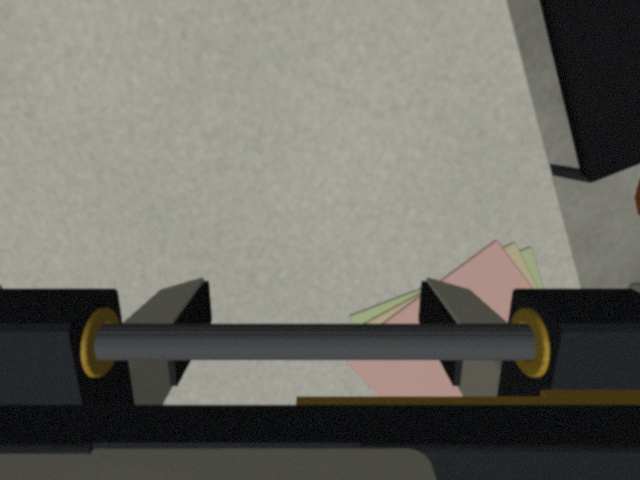

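```bash
python3 - <<'E'
from h import *
a=load('top0');b=load('scene0')
z=lambda x,y,x0,y0,s:(x0+(x+.5)/s-.5,y0+(y+.5)/s-.5)
T=[ray(a,*z(x,y,82,225,5),.05) for x,y in [(95,117),(240,84),(272,262),(130,290)]]
S=[ray(b,*z(x,y-300,408,361,5),.05) for x,y in [(103,455),(222,552),(325,413),(205,320)]]
RT=[ray(a,*p,.03) for p in [z(43,105,320,165,10/3),z(278,27,320,165,10/3),z(360,257,320,165,10/3),(358,265)]]
RS=[ray(b,*z(x-400,y-300,210,191,10/3),.03) for x,y in [(582,330),(745,430),(612,570),(448,462)]]
for n,P in dict(T=T,S=S,RT=RT,RS=RS).items():
    P=np.array(P); print(n,P[:,:2].round(4).tolist(),'c',P.mean(0).round(4))
    e=np.roll(P,-1,0)-P; print(np.linalg.norm(e,axis=1).round(4),np.degrees(np.arctan2(e[:,1],e[:,0])).round(1))
E
```

```text
T [[0.5277, 0.3735], [0.5388, 0.324], [0.4773, 0.3108], [0.4681, 0.359]] c [0.503  0.3418 0.05  ]
[0.0508 0.0629 0.0491 0.0614] [ -77.5 -167.9  100.7   13.7]
S [[0.5388, 0.3271], [0.5286, 0.3728], [0.4684, 0.3597], [0.4788, 0.3131]] c [0.5037 0.3432 0.05  ]
[0.0468 0.0616 0.0478 0.0616] [ 102.6 -167.8  -77.4   13.2]
RT [[0.6193, -0.0268], [0.6607, -0.1529], [0.5362, -0.1925], [0.4964, -0.0698]] c [ 0.5781 -0.1105  0.03  ]
[0.1327 0.1306 0.129  0.1302] [ -71.8 -162.4  108.    19.3]
RS [[0.5394, -0.1908], [0.4982, -0.064], [0.6204, -0.0261], [0.6618, -0.1495]] c [ 0.58   -0.1076  0.03  ]
[0.1334 0.128  0.1301 0.1292] [ 108.    17.2  -71.5 -161.3]
```

{"name": "send_rows", "arguments": {
  "rows": [
    [[-18, -12, 0, 0, 0, 0], [-18, -12, 0, 0, 0, 0], [-18, -12, 0, 0, 0, 0], [-18, -12, 0, 0, 0, 0], [-18, -12, 0, 0, 0, 0], [-18, -12, 0, 0, 0, 0], [-18, -12, 0, 0, 0, 0], [-18, -12, 0, 0, 0, 0], [-18, -12, 0, 0, 0, 0], [-18, -12, 0, 0, 0, 0], [-18, -12, 0, 0, 0, 0], [-18, -12, 0, 0, 0, 0]]
  ],
  "fingers": 1
}}

```text
clock: 1.35
eef_pos: [0.388, 0.3559, 0.4048]
ee_rot: [0.63, 3.078, -0.0]
ft_force: [-0.3, -0.3, -0.1]
finger_gap: 0.0917
```

```bash
cat > rec.py <<'E'
import json,sys
from h import *
from scipy.spatial.transform import Rotation as Ro
o=bot.get_obs(); json.dump({k:np.array(v).tolist() for k,v in o.items()},open('pics/d.tmp','w'))
open('data.jsonl','a').write(open('pics/d.tmp').read()+'\n')
R=Ro.from_rotvec(o['ee_rot']).as_matrix()
print(round(float(o['clock']),2),'q',np.round(o['qpos'],3),'p',np.round(o['eef_pos'],4),'gp',np.round(o['eef_pos']+.159*R[:,2],4),'\n',R.round(3),'F',np.round(o['ft_force'],1),o['finger_gap'])
E
python3 rec.py
```

```text
1.35 q [-0.922  0.274  0.098  1.818 -0.03   1.052  0.355] p [0.388  0.3559 0.4048] gp [0.388  0.3559 0.2458] 
 [[-0.919  0.393  0.   ]
 [ 0.393  0.919 -0.   ]
 [-0.    -0.    -1.   ]] F [-0.3 -0.3 -0.1] 0.09168235774584307
```

{"name": "send_rows", "arguments": {
  "rows": [
    [[0, 0, 0, 0, 0, -1], [0, 0, 0, 0, 0, -1], [0, 0, 0, 0, 0, -1], [0, 0, 0, 0, 0, -1], [0, 0, 0, 0, 0, -1], [0, 0, 0, 0, 0, -1], [0, 0, 0, 0, 0, -1]]
  ]
}}

```text
clock: 2.05
eef_pos: [0.3876, 0.3567, 0.4047]
ee_rot: [-0.33, 3.124, -0.001]
ft_force: [0.6, -0.1, 0.2]
finger_gap: 0.0921
```

```bash
python3 rec.py
```

```text
2.05 q [-0.837  0.277 -0.011  1.81   0.004  1.054  0.932] p [0.3876 0.3567 0.4047] gp [0.3876 0.3567 0.2457] 
 [[-0.978 -0.209  0.   ]
 [-0.209  0.978 -0.   ]
 [ 0.    -0.    -1.   ]] F [ 0.6 -0.1  0.2] 0.09212849272020882
```

{"name": "send_rows", "arguments": {
  "rows": [
    [[0, 0, 0, 0, -1.2, 0], [0, 0, 0, 0, -1.2, 0], [0, 0, 0, 0, -1.2, 0], [0, 0, 0, 0, -1.2, 0]]
  ]
}}

```text
clock: 2.45
eef_pos: [0.3876, 0.3567, 0.4049]
ee_rot: [-0.281, 2.706, 0.061]
ft_force: [1.1, -1.0, 0.9]
finger_gap: 0.0918
```

```bash
python3 rec.py
```

```text
2.45 q [-1.003  0.184  0.065  1.984  0.422  0.697  0.549] p [0.3876 0.3567 0.4049] gp [0.4515 0.3702 0.2599] 
 [[-0.893 -0.206  0.401]
 [-0.187  0.979  0.085]
 [-0.41   0.001 -0.912]] F [ 1.1 -1.   0.9] 0.09176337124862465
```

{"name": "send_rows", "arguments": {
  "rows": [
    [[0, 0, 0, 1.2, 0, 0], [0, 0, 0, 1.2, 0, 0], [0, 0, 0, 1.2, 0, 0]]
  ]
}}

```text
clock: 2.75
eef_pos: [0.3875, 0.3566, 0.4052]
ee_rot: [-0.185, 2.665, -0.368]
ft_force: [0.9, 0.4, -0.3]
finger_gap: 0.0918
```

```bash
python3 rec.py
```

```text
2.75 q [-1.12   0.258  0.11   1.91   0.589  1.014  0.368] p [0.3875 0.3566 0.4052] gp [0.458  0.3205 0.2673] 
 [[-0.894 -0.07   0.443]
 [-0.188  0.956 -0.227]
 [-0.408 -0.286 -0.867]] F [ 0.9  0.4 -0.3] 0.09175012526404012
```

```bash
cat > kin.py <<'E'
import numpy as np, json, itertools
from scipy.optimize import least_squares
from scipy.spatial.transform import Rotation as Ro
def fk(q,P,s):
    # P: b,h,c, then offsets xyz before joints 2..7 and tool len
    b,h,c=P[:3]; o=P[3:].reshape(6,3)
    ax='zyzyzyz'
    R=Ro.from_euler('z',b); p=np.array([0,0,h])
    for i in range(7):
        if i: p=p+R.apply(o[i-1])
        R=R*Ro.from_euler(ax[i],s[i]*q[i])
    R=R*Ro.from_euler('z',c)
    return p,R
# o[0]: j1->j2, o1: j2->j3(L1 z), ... o[5]: j6->tcp in link6 frame
def load():
    D=[json.loads(l) for l in open('data.jsonl')]
    D=[dict(qpos=[-1.271,.4345,.025,1.5735,-.012,1.134,-.075],eef_pos=[.245,.575,.404],ee_rot=[-.629,-3.078,.002])]+D
    return D
def res(P,s,D):
    r=[]
    for d in D:
        p,R=fk(d['qpos'],P,s); r+=list((p-d['eef_pos'])*10); r+=list((R.inv()*Ro.from_rotvec(d['ee_rot'])).as_rotvec())
    P0=np.zeros(21);P0[1]=.35;P0[3:].reshape(6,3)[1,2]=.45;P0[3:].reshape(6,3)[3,2]=.45;P0[3:].reshape(6,3)[5,2]=.1
    w=np.full(21,.03); w[0]=w[2]=0.001
    return np.array(r+list((P-P0)*w)),P0
if __name__=='__main__':
    D=load();best=[]
    for s3,s5,s7 in itertools.product([1,-1],repeat=3):
      for c0 in (0,np.pi/2,np.pi,-np.pi/2):
        s=[-1,1,s3,1,s5,1,s7]
        P0=res(np.zeros(21),s,D)[1]; P0=P0.copy(); P0[2]=c0
        f=least_squares(lambda P:res(P,s,D)[0],P0); r=f.fun[:-21].reshape(-1,6)
        best.append((np.sqrt((r[:,:3]**2).mean())/10,np.sqrt((r[:,3:]**2).mean()),s,f.x))
    best.sort(key=lambda t:t[0]+t[1])
    for b in best[:3]: print(b[0].round(5),b[1].round(5),b[2],b[3][:3].round(4),'\n',b[3][3:].reshape(6,3).round(3))
    json.dump(dict(s=best[0][2],P=best[0][3].tolist()),open('kin.json','w'))
E
python3 kin.py
```

```text
4e-05 0.00043 [-1, 1, -1, 1, -1, 1, -1] [-1.7000e-03  3.0810e-01 -4.7139e+00] 
 [[-0.    -0.018 -0.042]
 [-0.001 -0.018  0.505]
 [ 0.003 -0.008  0.055]
 [-0.001 -0.008  0.437]
 [-0.001 -0.    -0.013]
 [ 0.001 -0.     0.193]]
4e-05 0.00043 [-1, 1, -1, 1, -1, 1, -1] [-0.0017  0.3081  1.5693] 
 [[-0.    -0.018 -0.042]
 [-0.001 -0.018  0.505]
 [ 0.003 -0.008  0.055]
 [-0.001 -0.008  0.437]
 [-0.001 -0.    -0.013]
 [ 0.001 -0.     0.193]]
4e-05 0.00043 [-1, 1, -1, 1, -1, 1, -1] [-0.0017  0.3081  1.5693] 
 [[-0.    -0.018 -0.042]
 [-0.001 -0.018  0.505]
 [ 0.003 -0.008  0.055]
 [-0.001 -0.008  0.437]
 [-0.001 -0.    -0.013]
 [ 0.001 -0.     0.193]]
```

```bash
cat > ik.py <<'E'
from kin import *
K=json.load(open('kin.json'));P=np.array(K['P']);s=K['s']
lo=np.array([-2.62,-.44,-1.27,.08,-1.32,.12,-2.74]);hi=np.array([2.62,2.09,1.32,2.57,4.46,2,2.74])
def toolR(Rt,al,sg):
    z=Rt@[np.sin(al),0,-np.cos(al)]; y=sg*Rt[:,1]; return np.column_stack([np.cross(y,z),y,z])
def ik(p,R,q0,m=.05):
    def f(q):
        a,b=fk(q,P,s); return np.r_[(a-p)*10,(b.inv()*Ro.from_matrix(R)).as_rotvec(),(q-q0)*1e-4]
    r=least_squares(f,np.clip(q0,lo+m+.01,hi-m-.01),bounds=(lo+m,hi-m),max_nfev=60)
    return r.x,np.abs(r.fun[:6]).max()
def pickRt(y=np.radians(12.9)): c,n=np.cos(y),np.sin(y); return np.array([[c,-n,0],[n,c,0],[0,0,1]])
def placeRt(psi):
    z=np.array([np.cos(psi),np.sin(psi),0]); x=np.array([0,0,-1.]); return np.column_stack([x,np.cross(z,x),z])
TIN=np.array([.5033,.3425,.025]); RACK=np.array([.579,-.109,.062])
E
cat > scan.py <<'E'
from ik import *
rng=np.random.default_rng(0)
def multi(p,R,n=14):
    S=[]
    for k in range(n):
        q,e=ik(p,R,rng.uniform(lo+.1,hi-.1))
        if e<2e-3: S.append((round(float(min((q-lo).min(),(hi-q).min())),2),q.round(2).tolist()))
    S.sort(reverse=True); return S[:4]
for al in (30,38,45):
  for sg in (1,-1):
    R=toolR(pickRt(),np.radians(al),sg); S=multi(TIN-.159*R[:,2],R)
    print('pick',al,sg); [print('   ',x) for x in S]
al=45
for psi in range(0,360,30):
  for sg in (1,-1):
    R=toolR(placeRt(np.radians(psi)),np.radians(al),sg); S=multi(RACK-.159*R[:,2],R,10)
    print('place',psi,sg,S[:2])
E
time python3 scan.py
```

```text
pick 30 1
    (0.39, [-0.23, 0.76, -0.86, 2.18, 1.75, 0.83, -0.58])
    (0.17, [-0.91, 0.59, 0.07, 2.24, 1.98, 0.29, -1.0])
    (0.16, [-0.92, 0.59, 0.08, 2.24, 1.99, 0.28, -1.02])
    (0.05, [-1.63, 1.08, 1.27, 2.3, 4.37, 0.72, 2.69])
pick 30 -1
    (0.27, [-0.44, 0.66, -0.56, 2.2, 1.76, 0.63, 2.47])
    (0.2, [-1.47, 0.79, 0.89, 2.28, 4.15, 0.32, -0.14])
    (0.14, [-0.95, 0.59, 0.12, 2.24, 2.03, 0.26, 2.08])
    (0.13, [-0.96, 0.59, 0.14, 2.24, 2.05, 0.25, 2.06])
pick 38 1
    (0.28, [-0.46, 0.71, -0.6, 2.29, 2.01, 0.83, -0.96])
    (0.26, [-0.75, 0.64, -0.22, 2.31, 2.14, 0.62, -1.18])
    (0.23, [-1.04, 0.64, 0.17, 2.34, 2.39, 0.47, -1.5])
    (0.23, [-1.14, 0.65, 0.29, 2.34, 2.52, 0.42, -1.65])
pick 38 -1
    (0.3, [-0.22, 0.87, -0.97, 2.27, 1.96, 1.09, 2.36])
    (0.29, [-0.32, 0.78, -0.8, 2.28, 1.98, 0.96, 2.28])
    (0.27, [-0.59, 0.67, -0.43, 2.3, 2.06, 0.73, 2.1])
    (0.26, [-0.79, 0.63, -0.16, 2.31, 2.16, 0.6, 1.93])
pick 45 1
    (0.22, [-0.42, 0.82, -0.73, 2.35, 2.12, 1.11, -1.06])
    (0.22, [-0.45, 0.8, -0.69, 2.35, 2.13, 1.08, -1.08])
    (0.22, [-0.48, 0.79, -0.65, 
[... 2474 characters left out ...]
]), (0.79, [0.77, 0.89, -0.48, 1.61, -0.4, 1.07, 0.65])]
place 270 -1 [(0.5, [0.38, 0.84, 0.15, 1.65, -0.82, 1.26, -2.13]), (0.3, [0.16, 0.89, 0.51, 1.68, -1.02, 1.44, -1.96])]
place 300 1 [(0.55, [0.66, 1.03, -0.58, 1.32, -0.08, 1.45, 0.74]), (0.54, [0.51, 0.97, -0.28, 1.34, -0.28, 1.46, 0.92])]
place 300 -1 [(0.51, [0.4, 0.95, -0.07, 1.35, -0.42, 1.49, -2.1]), (0.5, [0.38, 0.95, -0.03, 1.35, -0.44, 1.5, -2.08])]
place 330 1 [(0.29, [0.25, 1.03, -0.06, 1.16, -0.18, 1.71, 1.29]), (0.29, [0.2, 1.03, 0.05, 1.17, -0.24, 1.71, 1.35])]
place 330 -1 [(0.29, [0.2, 1.03, 0.05, 1.17, -0.24, 1.71, -1.79]), (0.29, [0.19, 1.03, 0.06, 1.17, -0.25, 1.71, -1.79])]
real	1m43.656s
user	1m31.298s
sys	0m0.238s
```

```bash
cat > plan.py <<'E'
from ik import *
from scipy.linalg import logm
def mat(p,R): T=np.eye(4);T[:3,:3]=R;T[:3,3]=p;return T
def cur():
    from workcell import bot
    o=bot.get_obs(); return np.array(o['qpos']),mat(o['eef_pos'],Ro.from_rotvec(o['ee_rot']).as_matrix())
def screw(T0,T1,n):
    # row: shift along axes, then turn. constant row d with (shift,rot)^n = T0^-1 T1
    D=np.linalg.inv(T0)@T1; w=Ro.from_matrix(D[:3,:3]).as_rotvec()/n
    A=sum(Ro.from_rotvec(w*k).as_matrix() for k in range(n)); t=np.linalg.solve(A,D[:3,3])
    return np.r_[t*1000,np.degrees(w)/5]
def apply(T,row):
    T=T.copy();T[:3,3]+=T[:3,:3]@np.array(row[:3])/1000;T[:3,:3]=T[:3,:3]@Ro.from_rotvec(np.radians(np.array(row[3:])*5)).as_matrix();return T
def sim(q,T,rows,show=3):
    for i,r in enumerate(rows):
        T=apply(T,r);q1,e=ik(T[:3,3],T[:3,:3],q,.01)
        if i%show==show-1 or i==len(rows)-1: print(i,'q',q1.round(2),'dq/.1s',np.abs(q1-q).max().round(2),'gp',(T[:3,3]+.159*T[:3,2]).round(3),'z',T[:3,2].round(2),'e',round(e,4))
        q=q1
    return q,T
E
python3 - <<'E'
from plan import *
q,T=cur()
R=toolR(pickRt(),np.radians(45),1); T1=mat(TIN-(.159+.10)*R[:,2],R)
r=screw(T,T1,10);print(r.round(2))
r=np.round(r,1); q1,T2=sim(q,T,[r]*10)
print(T1.round(3)[:3])
q2,T3=sim(q1,T2,[screw(T2,mat(TIN-.159*R[:,2],R),6)]*6)
for psi in(60,90,120,270):
  for n in (20,):
    print(psi); up=T3.copy();up[2,3]+=.15
    qu,eu=ik(up[:3,3],up[:3,:3],q2,.01);print('up',qu.round(2),eu)
    R=toolR(placeRt(np.radians(psi)),np.radians(45),1); T4=mat(RACK+[0,0,.1]-.159*R[:,2],R)
    r=screw(up,T4,n);print(r.round(2)); sim(qu,up,[r]*n,4)
E
```

```text
[17.12 -1.66 13.03 -0.37 -0.42  0.05]
2 q [-1.    0.24 -0.07  2.11  0.83  0.79  0.09] dq/.1s 0.12 gp [0.445 0.318 0.216] z [ 0.52 -0.11 -0.85] e 0.0
5 q [-0.93  0.29 -0.18  2.29  1.26  0.63 -0.39] dq/.1s 0.19 gp [0.436 0.319 0.164] z [ 0.59  0.02 -0.8 ] e 0.0
8 q [-0.82  0.42 -0.34  2.44  1.87  0.71 -1.03] dq/.1s 0.2 gp [0.43  0.326 0.112] z [ 0.65  0.14 -0.75] e 0.0
9 q [-0.78  0.49 -0.4   2.48  2.03  0.81 -1.19] dq/.1s 0.16 gp [0.429 0.329 0.094] z [ 0.67  0.18 -0.72] e 0.0
[[-0.689 -0.223  0.689  0.325]
 [-0.158  0.975  0.158  0.302]
 [-0.707  0.    -0.707  0.208]]
2 q [-0.75  0.61 -0.35  2.43  2.14  0.85 -1.26] dq/.1s 0.04 gp [0.466 0.336 0.059] z [ 0.68  0.17 -0.72] e 0.0
5 q [-0.73  0.71 -0.32  2.37  2.22  0.88 -1.3 ] dq/.1s 0.03 gp [0.503 0.343 0.025] z [ 0.69  0.16 -0.71] e 0.0
60
up [-0.39  0.42 -0.72  2.28  1.75  0.79 -0.71] 4.798179814580195e-06
[ -0.27 -20.49   3.33  -0.     0.84  -0.52]
3 q [-0.15  0.38 -0.7   2.22  1.26  0.54  0.11] dq/.1s 0.25 gp [0.499 0.253 0.141] z [ 0.47  0.08 -0.88] e 0.0
7 q [ 0.06  0.44 -0.74  2.08  0.75  0.72  0.95] dq/.1s 0.16 gp [0.5   0.159 
[... 1718 characters left out ...]
 -0.61 -0.71] e 0.0
270
up [-0.39  0.42 -0.72  2.28  1.75  0.79 -0.71] 4.798179814580195e-06
[-29.09 -17.89  -3.29  -0.     0.63   1.11]
3 q [-0.03  0.31 -0.73  2.05  0.98  0.49 -0.06] dq/.1s 0.24 gp [0.565 0.274 0.231] z [ 0.52  0.16 -0.84] e 0.0
7 q [ 0.27  0.36 -0.73  1.84  0.23  0.63  0.53] dq/.1s 0.14 gp [0.614 0.181 0.253] z [ 0.33  0.24 -0.91] e 0.0
11 q [ 0.48  0.49 -0.69  1.67 -0.07  0.86  0.65] dq/.1s 0.06 gp [0.638 0.076 0.243] z [ 0.16  0.37 -0.91] e 0.0
15 q [ 0.66  0.64 -0.64  1.58 -0.23  1.06  0.61] dq/.1s 0.04 gp [ 0.627 -0.025  0.209] z [ 0.04  0.54 -0.84] e 0.0
19 q [ 0.82  0.78 -0.57  1.57 -0.37  1.2   0.52] dq/.1s 0.04 gp [ 0.579 -0.109  0.162] z [-0.    0.71 -0.71] e 0.0
```

{"name": "send_rows", "arguments": {
  "rows": [
    [[12.2, -1.2, 9.3, -0.26, -0.3, 0.04], [12.2, -1.2, 9.3, -0.26, -0.3, 0.04], [12.2, -1.2, 9.3, -0.26, -0.3, 0.04], [12.2, -1.2, 9.3, -0.26, -0.3, 0.04], [12.2, -1.2, 9.3, -0.26, -0.3, 0.04], [12.2, -1.2, 9.3, -0.26, -0.3, 0.04], [12.2, -1.2, 9.3, -0.26, -0.3, 0.04], [12.2, -1.2, 9.3, -0.26, -0.3, 0.04], [12.2, -1.2, 9.3, -0.26, -0.3, 0.04], [12.2, -1.2, 9.3, -0.26, -0.3, 0.04], [12.2, -1.2, 9.3, -0.26, -0.3, 0.04], [12.2, -1.2, 9.3, -0.26, -0.3, 0.04], [12.2, -1.2, 9.3, -0.26, -0.3, 0.04], [12.2, -1.2, 9.3, -0.26, -0.3, 0.04]]
  ]
}}

```text
clock: 4.15
eef_pos: [0.3259, 0.3033, 0.2071]
ee_rot: [-0.257, 2.342, 0.11]
ft_force: [0.4, 0.7, -0.1]
finger_gap: 0.0916
```

```bash
python3 rec.py; python3 - <<'E'
from plan import *
from h import snap
q,T=cur()
R=toolR(pickRt(),np.radians(45),1); 
for b,n in((.1,2),(.0,6)):
    print(screw(T,mat(TIN-(.159+b)*R[:,2],R),n).round(2))
snap('wrist','w1');snap('scene','s1')
E
```

```text
4.15 q [-1.166  0.488  0.066  2.497  2.13   0.671 -1.409] p [0.3259 0.3033 0.2071] gp [0.4358 0.3281 0.095 ] 
 [[-0.689 -0.218  0.691]
 [-0.152  0.976  0.156]
 [-0.709  0.002 -0.705]] F [ 0.4  0.7 -0.1] 0.0916224519276067
[ 0.15 -0.71 -0.86 -0.01  0.01 -0.03]
[ 7.000e-02 -2.200e-01  1.638e+01 -0.000e+00  0.000e+00 -1.000e-02]
```

View pics/w1.png

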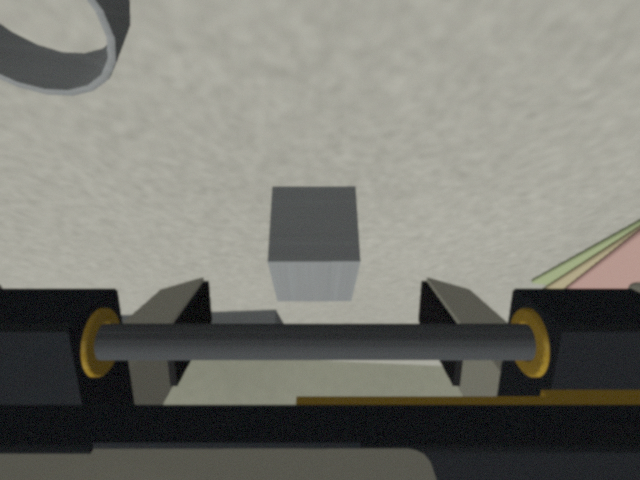

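View pics/s1.png

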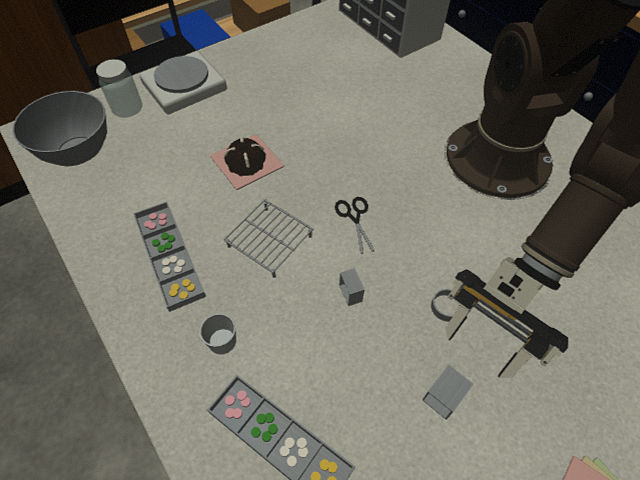

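The wrist view shows the tin centred at u≈314 between the fingers, whose midpoint is at about 315. I'll go in.

{"name": "send_rows", "arguments": {
  "rows": [
    [[0.1, -0.2, 16.4, 0, 0, 0], [0.1, -0.2, 16.4, 0, 0, 0], [0.1, -0.2, 16.4, 0, 0, 0], [0.1, -0.2, 16.4, 0, 0, 0], [0.1, -0.2, 16.4, 0, 0, 0], [0.1, -0.2, 16.4, 0, 0, 0], [0, 0, 0, 0, 0, 0]]
  ]
}}

```text
clock: 4.95
eef_pos: [0.3954, 0.3175, 0.1375]
ee_rot: [-0.255, 2.342, 0.104]
ft_force: [-1.1, -0.9, 0.2]
finger_gap: 0.0921
```

```bash
python3 rec.py; python3 - <<'E'
from h import snap
snap('scene','s2')
E
```

```text
4.95 q [-0.994  0.697  0.034  2.381  2.357  0.727 -1.527] p [0.3954 0.3175 0.1375] gp [0.5055 0.3415 0.0253] 
 [[-0.689 -0.215  0.692]
 [-0.153  0.977  0.151]
 [-0.709 -0.001 -0.705]] F [-1.1 -0.9  0.2] 0.09206571398926434
```

View pics/s2.png

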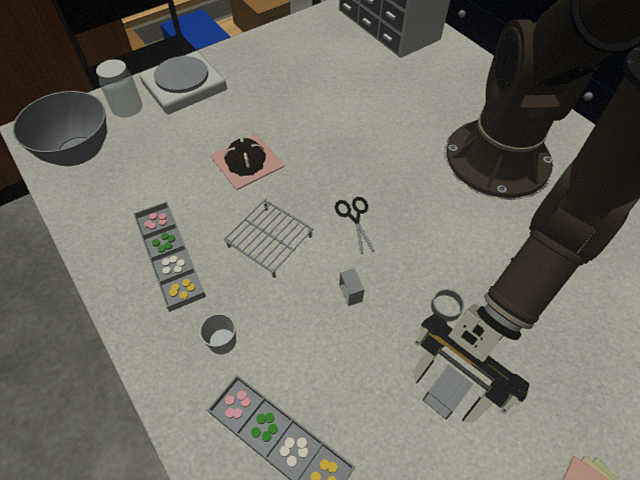

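The fingers straddle the tin, with the tin at (448,390). Closing now. The tin could pivot in the grip, so I'm using 45 N.

{"name": "send_rows", "arguments": {
  "rows": [
    [[0, 0, 0, 0, 0, 0], [0, 0, 0, 0, 0, 0], [0, 0, 0, 0, 0, 0], [0, 0, 0, 0, 0, 0], [0, 0, 0, 0, 0, 0], [0, 0, 0, 0, 0, 0], [0, 0, 0, 0, 0, 0], [0, 0, 0, 0, 0, 0]]
  ],
  "fingers": 0,
  "grip_force": 45
}}

```text
clock: 5.8
eef_pos: [0.3936, 0.3179, 0.1375]
ee_rot: [-0.258, 2.343, 0.108]
ft_force: [-1.9, 0.3, 3.3]
finger_gap: 0.0494
```

```bash
python3 rec.py; python3 - <<'E'
from plan import *
q,T=cur(); up=T.copy();up[2,3]+=.2
print(screw(T,up,10).round(2))
E
```

```text
5.8 q [-0.996  0.697  0.031  2.384  2.36   0.729 -1.531] p [0.3936 0.3179 0.1375] gp [0.5035 0.3426 0.0253] 
 [[-0.689 -0.218  0.691]
 [-0.153  0.976  0.155]
 [-0.708  0.001 -0.706]] F [-1.9  0.3  3.3] 0.04935706590277503
[-14.17   0.02 -14.12   0.     0.     0.  ]
```

Gap is 49.4 mm, so the tin is held. I'll lift it 200 mm.

{"name": "send_rows", "arguments": {
  "rows": [
    [[-10.1, 0, -10.1, 0, 0, 0], [-10.1, 0, -10.1, 0, 0, 0], [-10.1, 0, -10.1, 0, 0, 0], [-10.1, 0, -10.1, 0, 0, 0], [-10.1, 0, -10.1, 0, 0, 0], [-10.1, 0, -10.1, 0, 0, 0], [-10.1, 0, -10.1, 0, 0, 0], [-10.1, 0, -10.1, 0, 0, 0], [-10.1, 0, -10.1, 0, 0, 0], [-10.1, 0, -10.1, 0, 0, 0], [-10.1, 0, -10.1, 0, 0, 0], [-10.1, 0, -10.1, 0, 0, 0], [-10.1, 0, -10.1, 0, 0, 0], [-10.1, 0, -10.1, 0, 0, 0]]
  ]
}}

```text
clock: 7.2
eef_pos: [0.3931, 0.3174, 0.3376]
ee_rot: [-0.258, 2.344, 0.108]
ft_force: [-0.3, -0.5, -1.6]
finger_gap: 0.0499
```

```bash
python3 rec.py; python3 - <<'E'
from plan import *
from h import snap
snap('scene','s3');snap('wrist','w3')
q,T=cur()
for psi in(75,90,105):
    R=toolR(placeRt(np.radians(psi)),np.radians(45),1); T4=mat(RACK+[0,0,.1]-.159*R[:,2],R)
    r=screw(T,T4,36);print(psi,r.round(2)); sim(q,T,[r]*36,5)
E
```

```text
7.2 q [-1.345  0.235  0.444  2.294  1.558  0.388 -0.582] p [0.3931 0.3174 0.3376] gp [0.5029 0.3419 0.2252] 
 [[-0.69  -0.218  0.69 ]
 [-0.154  0.976  0.154]
 [-0.707  0.    -0.707]] F [-0.3 -0.5 -1.6] 0.04988515133800034
75 [  2.   -10.19   3.69   0.     0.45  -0.38]
4 q [-1.16  0.23  0.4   2.28  1.    0.27  0.24] dq/.1s 0.2 gp [0.499 0.286 0.189] z [ 0.55  0.11 -0.83] e 0.0
9 q [-0.84  0.25  0.2   2.21  0.48  0.38  1.02] dq/.1s 0.13 gp [0.496 0.224 0.161] z [ 0.4   0.03 -0.92] e 0.0
14 q [-0.63  0.3   0.09  2.13  0.32  0.57  1.45] dq/.1s 0.07 gp [0.497 0.158 0.143] z [ 0.25 -0.09 -0.97] e 0.0
19 q [-0.52  0.37  0.09  2.03  0.31  0.76  1.73] dq/.1s 0.05 gp [0.503 0.091 0.135] z [ 0.1  -0.22 -0.97] e 0.0
24 q [-0.46  0.46  0.1   1.93  0.37  0.95  1.93] dq/.1s 0.04 gp [0.517 0.024 0.136] z [-0.02 -0.36 -0.93] e 0.0
29 q [-0.41  0.55  0.11  1.82  0.47  1.12  2.11] dq/.1s 0.03 gp [ 0.54  -0.039  0.145] z [-0.11 -0.51 -0.85] e 0.0
34 q [-0.36  0.65  0.11  1.7   0.59  1.27  2.27] dq/.1s 0.03 gp [ 0.572 -0.098  0.159] z [-0.18 -0.66 -0.73] e 0.0
35 q [-0.35  0.67  0.11  1.68  0.62  1.3   2
[... 1259 characters left out ...]
  0.02 -0.89] e 0.0
14 q [-0.74  0.29  0.12  2.29  0.68  0.41  1.23] dq/.1s 0.09 gp [0.47  0.16  0.118] z [ 0.35 -0.09 -0.93] e 0.0
19 q [-0.6   0.33  0.06  2.24  0.64  0.55  1.59] dq/.1s 0.06 gp [0.475 0.088 0.11 ] z [ 0.26 -0.23 -0.94] e 0.0
24 q [-0.51  0.38  0.06  2.18  0.7   0.7   1.88] dq/.1s 0.05 gp [0.494 0.017 0.116] z [ 0.2  -0.38 -0.9 ] e 0.0
29 q [-0.47  0.44  0.09  2.1   0.79  0.82  2.11] dq/.1s 0.05 gp [ 0.525 -0.047  0.133] z [ 0.17 -0.53 -0.83] e 0.0
34 q [-0.44  0.5   0.11  2.02  0.92  0.93  2.33] dq/.1s 0.04 gp [ 0.569 -0.1    0.157] z [ 0.18 -0.66 -0.73] e 0.0
35 q [-0.43  0.52  0.11  2.01  0.95  0.96  2.37] dq/.1s 0.04 gp [ 0.579 -0.109  0.162] z [ 0.18 -0.68 -0.71] e 0.0
```

View pics/s3.png

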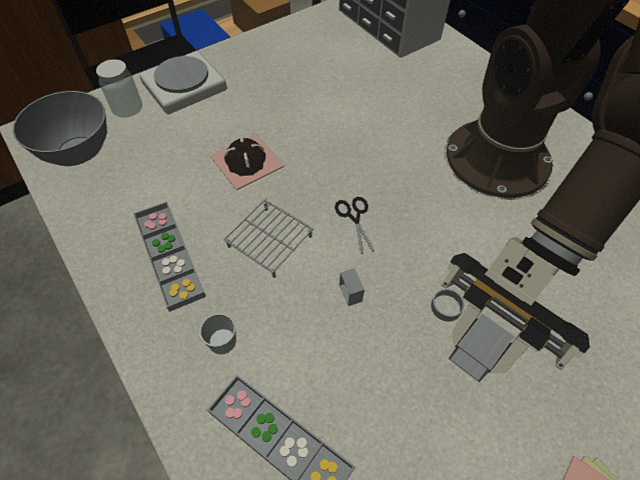

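View pics/w3.png

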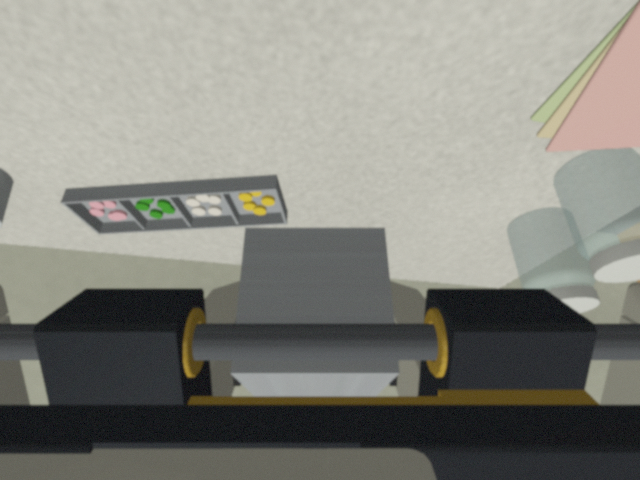

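```bash
python3 - <<'E'
from plan import *
q,T=cur()
for psi in(75,):
    R=toolR(placeRt(np.radians(psi)),np.radians(45),1); T4=mat(RACK+[0,0,.16]-.159*R[:,2],R)
    r=screw(T,T4,40);print(psi,r.round(2)); sim(q,T,[r]*40,4)
E
```

```text
75 [ 1.77 -9.65  1.71  0.    0.4  -0.34]
3 q [-1.24  0.21  0.44  2.29  1.17  0.29 -0.01] dq/.1s 0.17 gp [0.496 0.3   0.203] z [ 0.59  0.13 -0.8 ] e 0.0
7 q [-1.01  0.2   0.3   2.26  0.7   0.33  0.67] dq/.1s 0.15 gp [0.491 0.254 0.186] z [ 0.48  0.08 -0.87] e 0.0
11 q [-0.81  0.21  0.19  2.2   0.41  0.44  1.15] dq/.1s 0.1 gp [0.487 0.207 0.174] z [ 0.37  0.01 -0.93] e 0.0
15 q [-0.67  0.24  0.14  2.14  0.3   0.59  1.45] dq/.1s 0.07 gp [0.487 0.158 0.168] z [ 0.26 -0.07 -0.96] e 0.0
19 q [-0.6   0.28  0.15  2.07  0.26  0.74  1.69] dq/.1s 0.05 gp [0.49  0.109 0.167] z [ 0.16 -0.16 -0.97] e 0.0
23 q [-0.54  0.33  0.16  1.99  0.29  0.89  1.86] dq/.1s 0.04 gp [0.498 0.06  0.171] z [ 0.06 -0.26 -0.96] e 0.0
27 q [-0.49  0.39  0.17  1.91  0.34  1.03  2.01] dq/.1s 0.04 gp [0.511 0.014 0.18 ] z [-0.02 -0.37 -0.93] e 0.0
31 q [-0.46  0.46  0.17  1.82  0.41  1.15  2.14] dq/.1s 0.03 gp [ 0.528 -0.031  0.192] z [-0.09 -0.48 -0.87] e 0.0
35 q [-0.42  0.53  0.17  1.73  0.49  1.27  2.26] dq/.1s 0.03 gp [ 0.551 -0.072  0.206] z [-0.15 -0.58 -0.8 ] e 0.0
39 q [-0.39  0.6   0.16  1.64  0.59  1.38  2.38] dq/.1s 0.03 gp [ 0.579 -0.109  0.222] z [-0.18 -0.68 -0.71] e 0.0
```

{"name": "send_rows", "arguments": {
  "rows": [
    [[1.8, -9.6, 1.7, 0, 0.4, -0.34], [1.8, -9.6, 1.7, 0, 0.4, -0.34], [1.8, -9.6, 1.7, 0, 0.4, -0.34], [1.8, -9.6, 1.7, 0, 0.4, -0.34], [1.8, -9.6, 1.7, 0, 0.4, -0.34], [1.8, -9.6, 1.7, 0, 0.4, -0.34], [1.8, -9.6, 1.7, 0, 0.4, -0.34], [1.8, -9.6, 1.7, 0, 0.4, -0.34], [1.8, -9.6, 1.7, 0, 0.4, -0.34], [1.8, -9.6, 1.7, 0, 0.4, -0.34], [1.8, -9.6, 1.7, 0, 0.4, -0.34], [1.8, -9.6, 1.7, 0, 0.4, -0.34], [1.8, -9.6, 1.7, 0, 0.4, -0.34], [1.8, -9.6, 1.7, 0, 0.4, -0.34], [1.8, -9.6, 1.7, 0, 0.4, -0.34], [1.8, -9.6, 1.7, 0, 0.4, -0.34], [1.8, -9.6, 1.7, 0, 0.4, -0.34], [1.8, -9.6, 1.7, 0, 0.4, -0.34], [1.8, -9.6, 1.7, 0, 0.4, -0.34], [1.8, -9.6, 1.7, 0, 0.4, -0.34]]
  ]
}}

```text
clock: 9.3
eef_pos: [0.4636, 0.134, 0.3196]
ee_rot: [-1.124, 2.823, -0.326]
ft_force: [0.8, -0.1, -2.1]
finger_gap: 0.05
```

```bash
python3 rec.py; python3 - <<'E'
from plan import *
q,T=cur()
for psi in(75,):
    R=toolR(placeRt(np.radians(psi)),np.radians(45),1); T4=mat(RACK+[0,0,.12]-.159*R[:,2],R)
    r=screw(T,T4,20);print(psi,r.round(2)); sim(q,T,[r]*20,4)
E
```

```text
9.3 q [-0.527  0.283  0.057  2.069  0.303  0.747  1.637] p [0.4636 0.134  0.3196] gp [0.4886 0.1077 0.1647] 
 [[-0.726 -0.669  0.157]
 [-0.687  0.707 -0.165]
 [-0.001 -0.228 -0.974]] F [ 0.8 -0.1 -2.1] 0.04995614573179616
75 [ 0.94 -9.34  3.43  0.    0.4  -0.35]
3 q [-0.47  0.35  0.07  1.99  0.33  0.88  1.81] dq/.1s 0.04 gp [0.498 0.061 0.162] z [ 0.06 -0.27 -0.96] e 0.0
7 q [-0.43  0.42  0.08  1.91  0.38  1.01  1.95] dq/.1s 0.03 gp [0.512 0.015 0.163] z [-0.02 -0.37 -0.93] e 0.0
11 q [-0.4   0.49  0.08  1.83  0.45  1.13  2.08] dq/.1s 0.03 gp [ 0.53  -0.029  0.167] z [-0.09 -0.48 -0.87] e 0.0
15 q [-0.37  0.57  0.09  1.75  0.53  1.24  2.2 ] dq/.1s 0.03 gp [ 0.552 -0.07   0.174] z [-0.15 -0.58 -0.8 ] e 0.0
19 q [-0.34  0.65  0.09  1.67  0.63  1.34  2.31] dq/.1s 0.03 gp [ 0.579 -0.109  0.182] z [-0.18 -0.68 -0.71] e 0.0
```

{"name": "send_rows", "arguments": {
  "rows": [
    [[0.9, -9.3, 3.4, 0, 0.4, -0.35], [0.9, -9.3, 3.4, 0, 0.4, -0.35], [0.9, -9.3, 3.4, 0, 0.4, -0.35], [0.9, -9.3, 3.4, 0, 0.4, -0.35], [0.9, -9.3, 3.4, 0, 0.4, -0.35], [0.9, -9.3, 3.4, 0, 0.4, -0.35], [0.9, -9.3, 3.4, 0, 0.4, -0.35], [0.9, -9.3, 3.4, 0, 0.4, -0.35], [0.9, -9.3, 3.4, 0, 0.4, -0.35], [0.9, -9.3, 3.4, 0, 0.4, -0.35], [0.9, -9.3, 3.4, 0, 0.4, -0.35], [0.9, -9.3, 3.4, 0, 0.4, -0.35], [0.9, -9.3, 3.4, 0, 0.4, -0.35], [0.9, -9.3, 3.4, 0, 0.4, -0.35], [0.9, -9.3, 3.4, 0, 0.4, -0.35], [0.9, -9.3, 3.4, 0, 0.4, -0.35], [0.9, -9.3, 3.4, 0, 0.4, -0.35], [0.9, -9.3, 3.4, 0, 0.4, -0.35], [0.9, -9.3, 3.4, 0, 0.4, -0.35], [0.9, -9.3, 3.4, 0, 0.4, -0.35], [0, 0, 0, 0, 0, 0]]
  ]
}}

```text
invalid input at $.rows[0]: expected 1 to 20 rows
```

```bash
python3 rec.py
```

```text
9.3 q [-0.527  0.283  0.057  2.069  0.303  0.747  1.637] p [0.4636 0.134  0.3196] gp [0.4886 0.1077 0.1647] 
 [[-0.726 -0.669  0.157]
 [-0.687  0.707 -0.165]
 [-0.001 -0.228 -0.974]] F [ 0.8 -0.1 -2.1] 0.04995614573179616
```

{"name": "send_rows", "arguments": {
  "rows": [
    [[0.9, -9.3, 3.4, 0, 0.4, -0.35], [0.9, -9.3, 3.4, 0, 0.4, -0.35], [0.9, -9.3, 3.4, 0, 0.4, -0.35], [0.9, -9.3, 3.4, 0, 0.4, -0.35], [0.9, -9.3, 3.4, 0, 0.4, -0.35], [0.9, -9.3, 3.4, 0, 0.4, -0.35], [0.9, -9.3, 3.4, 0, 0.4, -0.35], [0.9, -9.3, 3.4, 0, 0.4, -0.35], [0.9, -9.3, 3.4, 0, 0.4, -0.35], [0.9, -9.3, 3.4, 0, 0.4, -0.35], [0.9, -9.3, 3.4, 0, 0.4, -0.35], [0.9, -9.3, 3.4, 0, 0.4, -0.35], [0.9, -9.3, 3.4, 0, 0.4, -0.35], [0.9, -9.3, 3.4, 0, 0.4, -0.35], [0.9, -9.3, 3.4, 0, 0.4, -0.35], [0.9, -9.3, 3.4, 0, 0.4, -0.35], [0.9, -9.3, 3.4, 0, 0.4, -0.35], [0.9, -9.3, 3.4, 0, 0.4, -0.35], [0.9, -9.3, 3.4, 0, 0.4, -0.35], [0.9, -9.3, 3.4, 0, 0.4, -0.35]]
  ]
}}

```text
clock: 11.3
eef_pos: [0.6086, 0.0017, 0.2939]
ee_rot: [1.497, -1.938, 0.616]
ft_force: [0.4, 0.0, -1.2]
finger_gap: 0.0491
```

```bash
python3 rec.py;  python3 - <<'E'
from plan import *
from h import snap
snap('scene','s4');snap('top','t4')
q,T=cur()
R=toolR(placeRt(np.radians(75)),np.radians(45),1); 
for z,n in((.02,10),):
    T4=mat(RACK+[0,0,z]-.159*R[:,2],R)
    r=screw(T,T4,n);print(r.round(2)); q,T=sim(q,T,[r]*n,4)
E
```

```text
11.3 q [-0.376  0.651  0.141  1.664  0.603  1.319  2.337] p [0.6086 0.0017 0.2939] gp [ 0.5798 -0.1069  0.1813] 
 [[-0.178 -0.967 -0.181]
 [-0.685  0.254 -0.683]
 [ 0.706  0.003 -0.708]] F [ 0.4  0.  -1.2] 0.04910142799726927
[-6.86 -0.    7.15 -0.    0.    0.01]
3 q [-0.36  0.7   0.12  1.69  0.62  1.26  2.28] dq/.1s 0.01 gp [ 0.579 -0.108  0.141] z [-0.18 -0.68 -0.71] e 0.0
7 q [-0.36  0.75  0.12  1.71  0.63  1.2   2.24] dq/.1s 0.01 gp [ 0.579 -0.109  0.102] z [-0.18 -0.68 -0.71] e 0.0
9 q [-0.36  0.78  0.13  1.72  0.63  1.18  2.22] dq/.1s 0.01 gp [ 0.579 -0.109  0.082] z [-0.18 -0.68 -0.71] e 0.0
```

View pics/s4.png

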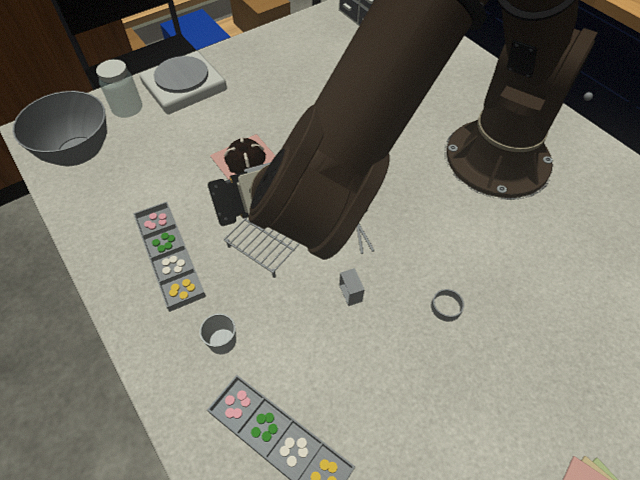

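View pics/t4.png

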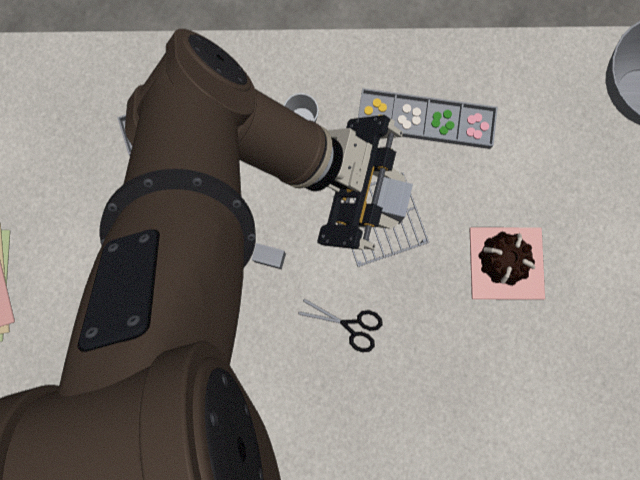

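The top view shows the tin base-up at about (395,195) and the rack under it. The shallow tin at (268,256) and the cake have not moved. Next I'll lower most of the way, then check tilt.

{"name": "send_rows", "arguments": {
  "rows": [
    [[-7, 0, 7.1, 0, 0, 0], [-7, 0, 7.1, 0, 0, 0], [-7, 0, 7.1, 0, 0, 0], [-7, 0, 7.1, 0, 0, 0], [-7, 0, 7.1, 0, 0, 0], [-7, 0, 7.1, 0, 0, 0], [-7, 0, 7.1, 0, 0, 0], [-7, 0, 7.1, 0, 0, 0], [-7, 0, 7.1, 0, 0, 0], [-7, 0, 7.1, 0, 0, 0], [0, 0, 0, 0, 0, 0]]
  ]
}}

```text
clock: 12.5
eef_pos: [0.6076, 0.0025, 0.1939]
ee_rot: [1.499, -1.94, 0.611]
ft_force: [0.2, 0.3, -1.9]
finger_gap: 0.0501
```

```bash
python3 rec.py;  python3 - <<'E'
from h import *
a=snap('top','t5');b=snap('wrist','w5')
c=a['color'][:,:,::-1]
cv2.imwrite('pics/z5.png',cv2.convertScaleAbs(cv2.resize(c[160:280,310:470],(800,600),interpolation=cv2.INTER_CUBIC),alpha=1.5))
E
```

```text
12.5 q [-0.375  0.783  0.138  1.712  0.617  1.17   2.232] p [0.6076 0.0025 0.1939] gp [ 0.5786 -0.1056  0.081 ] 
 [[-0.177 -0.967 -0.182]
 [-0.688  0.254 -0.68 ]
 [ 0.704  0.005 -0.71 ]] F [ 0.2  0.3 -1.9] 0.050054348357723724
```

View pics/z5.png

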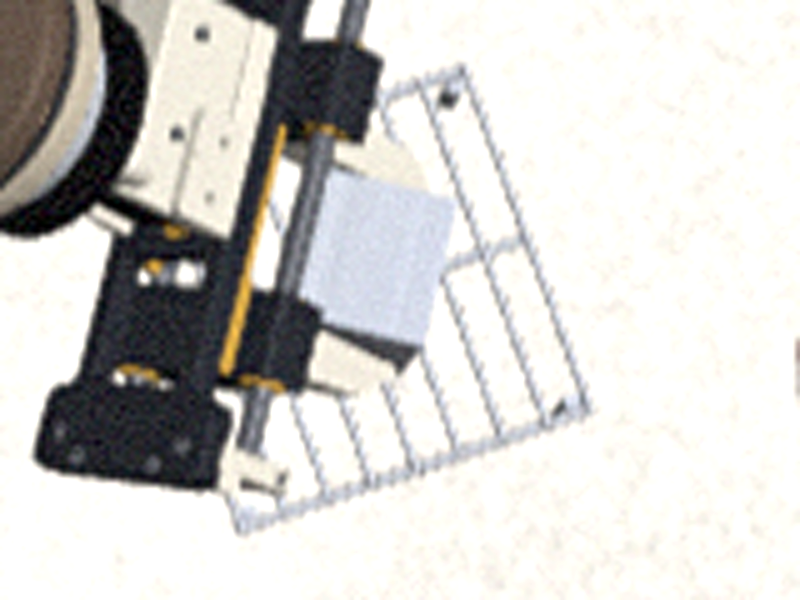

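View pics/w5.png

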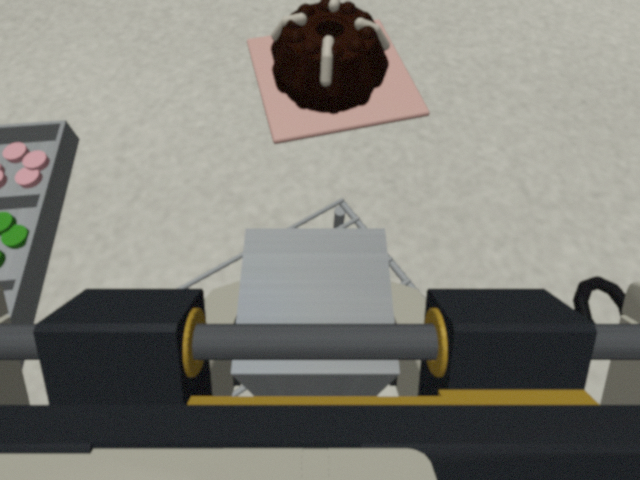

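```bash
python3 - <<'E'
from plan import *
from h import load,ray
a=load('t5'); z=lambda x,y:(310+(x+.5)/5-.5,160+(y+.5)/5-.5)
A=ray(a,*z(455,203),.112);B=ray(a,*z(421,348),.112);print(A,B,np.linalg.norm(A-B))
m=(A+B)/2; d=(A-B)[:2]/np.linalg.norm((A-B)[:2]); n=np.array([d[1],-d[0]]); n=n*np.sign(-n[1])
print('centre',m[:2]-n*.025,n)
q,T=cur()
R=toolR(placeRt(np.radians(75)),np.radians(45),1); 
for zz,n in((.003,5),):
    T4=mat(RACK+[0,0,zz]-.159*R[:,2],R); print(screw(T,T4,n).round(2))
E
```

```text
[ 0.59355149 -0.13528365  0.112     ] [ 0.54607225 -0.12302887  0.112     ] 0.0490352671198267
centre [ 0.57605981 -0.10494958] [-0.24991761 -0.9682671 ]
[-2.15 -0.17  2.91 -0.    0.01  0.01]
```

The tin's centre is (0.576, −0.105), within 5 mm of the rack's, and it hasn't slipped. I'll lower it to just above the wires and then touch down slowly.

{"name": "send_rows", "arguments": {
  "rows": [
    [[-2.1, -0.6, 2.9, 0, 0, 0], [-2.1, -0.6, 2.9, 0, 0, 0], [-2.1, -0.6, 2.9, 0, 0, 0], [-2.1, -0.6, 2.9, 0, 0, 0], [-2.1, -0.6, 2.9, 0, 0, 0], [0, 0, 0, 0, 0, 0]]
  ]
}}

```text
clock: 13.2
eef_pos: [0.61, -0.0012, 0.1772]
ee_rot: [1.499, -1.941, 0.612]
ft_force: [-1.5, -1.1, -0.7]
finger_gap: 0.0498
```

```bash
python3 rec.py
```

```text
13.2 q [-0.37   0.809  0.14   1.711  0.622  1.145  2.219] p [ 0.61   -0.0012  0.1772] gp [ 0.5812 -0.1092  0.0642] 
 [[-0.178 -0.967 -0.181]
 [-0.688  0.254 -0.68 ]
 [ 0.704  0.004 -0.711]] F [-1.5 -1.1 -0.7] 0.04984202047579278
```

{"name": "send_rows", "arguments": {
  "rows": [
    [[-0.5, 0, 0.5, 0, 0, 0], [-0.5, 0, 0.5, 0, 0, 0], [-0.5, 0, 0.5, 0, 0, 0], [0, 0, 0, 0, 0, 0]]
  ]
}}

```text
clock: 13.6
eef_pos: [0.6102, -0.0009, 0.1757]
ee_rot: [1.499, -1.941, 0.613]
ft_force: [0.3, 0.4, -1.7]
finger_gap: 0.0498
```

```bash
python3 rec.py
```

```text
13.6 q [-0.37   0.811  0.14   1.711  0.623  1.143  2.217] p [ 0.6102 -0.0009  0.1757] gp [ 0.5815 -0.109   0.0626] 
 [[-0.178 -0.967 -0.181]
 [-0.688  0.254 -0.68 ]
 [ 0.703  0.003 -0.711]] F [ 0.3  0.4 -1.7] 0.04980955916052336
```

{"name": "send_rows", "arguments": {
  "rows": [
    [[-0.5, 0, 0.5, 0, 0, 0], [-0.5, 0, 0.5, 0, 0, 0], [0, 0, 0, 0, 0, 0]]
  ]
}}

```text
clock: 13.9
eef_pos: [0.6102, -0.0008, 0.1753]
ee_rot: [1.498, -1.941, 0.614]
ft_force: [-3.4, 3.6, 9.3]
finger_gap: 0.0496
```

{"name": "send_rows", "arguments": {
  "rows": [
    [[-0.5, 0, 0.5, 0, 0, 0], [-0.5, 0, 0.5, 0, 0, 0], [0, 0, 0, 0, 0, 0]]
  ]
}}

```text
clock: 14.2
eef_pos: [0.6102, -0.0006, 0.1751]
ee_rot: [1.497, -1.941, 0.615]
ft_force: [-5.3, 7.8, 20.6]
finger_gap: 0.0502
```

Contact confirmed at 20 N. I'll ease off slightly, then open.

{"name": "send_rows", "arguments": {
  "rows": [
    [[0.4, 0, -0.4, 0, 0, 0], [0.4, 0, -0.4, 0, 0, 0], [0, 0, 0, 0, 0, 0]]
  ]
}}

```text
clock: 14.5
eef_pos: [0.6102, -0.0008, 0.1753]
ee_rot: [1.498, -1.941, 0.614]
ft_force: [-2.8, 4.3, 11.3]
finger_gap: 0.0501
```

{"name": "send_rows", "arguments": {
  "rows": [
    [[0, 0, 0, 0, 0, 0], [0, 0, 0, 0, 0, 0], [0, 0, 0, 0, 0, 0], [0, 0, 0, 0, 0, 0], [0, 0, 0, 0, 0, 0], [0, 0, 0, 0, 0, 0], [0, 0, 0, 0, 0, 0], [0, 0, 0, 0, 0, 0]]
  ],
  "fingers": 1
}}

```text
clock: 15.3
eef_pos: [0.6102, -0.001, 0.174]
ee_rot: [1.499, -1.941, 0.613]
ft_force: [0.5, -0.7, -0.3]
finger_gap: 0.0917
```

```bash
python3 rec.py;python3 - <<'E'
from h import *
b=snap('wrist','w6')
E
```

```text
15.3 q [-0.37   0.814  0.14   1.711  0.623  1.141  2.215] p [ 0.6102 -0.001   0.174 ] gp [ 0.5814 -0.1091  0.0609] 
 [[-0.178 -0.967 -0.181]
 [-0.688  0.254 -0.68 ]
 [ 0.703  0.003 -0.711]] F [ 0.5 -0.7 -0.3] 0.09173548571428605
```

View pics/w6.png

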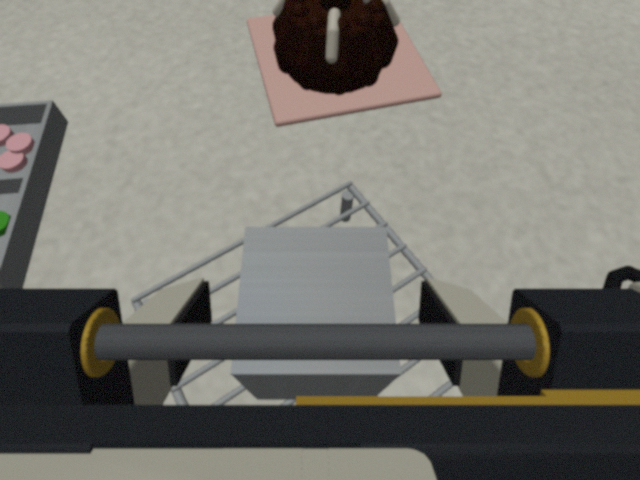

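The fingers are clear on both sides of the standing tin, which spans columns 240–390 with the fingers at 210 and 420. Retracting along the tool axis.

{"name": "send_rows", "arguments": {
  "rows": [
    [[0, 0, -8, 0, 0, 0], [0, 0, -15, 0, 0, 0], [0, 0, -15, 0, 0, 0], [0, 0, -15, 0, 0, 0], [0, 0, -15, 0, 0, 0], [0, 0, -15, 0, 0, 0], [0, 0, -15, 0, 0, 0], [0, 0, -15, 0, 0, 0], [0, 0, -15, 0, 0, 0], [0, 0, -15, 0, 0, 0], [0, 0, -15, 0, 0, 0], [0, 0, 0, 0, 0, 0], [0, 0, 0, 0, 0, 0]]
  ]
}}

```text
clock: 16.65
eef_pos: [0.6387, 0.1065, 0.2863]
ee_rot: [1.499, -1.941, 0.613]
ft_force: [0.3, -0.1, -0.0]
finger_gap: 0.0921
```

```bash
python3 rec.py;python3 - <<'E'
from h import *
a=snap('top','t7');s=snap('scene','s7')
c=a['color'][:,:,::-1]
cv2.imwrite('pics/z7.png',cv2.convertScaleAbs(cv2.resize(c[160:280,310:470],(800,600),interpolation=cv2.INTER_CUBIC),alpha=1.5))
E
```

```text
16.65 q [-0.48   0.737  0.111  1.503  0.531  1.445  2.29 ] p [0.6387 0.1065 0.2863] gp [ 0.61   -0.0016  0.1732] 
 [[-0.178 -0.967 -0.18 ]
 [-0.688  0.254 -0.68 ]
 [ 0.703  0.003 -0.711]] F [ 0.3 -0.1 -0. ] 0.09213199488689723
```

View pics/z7.png

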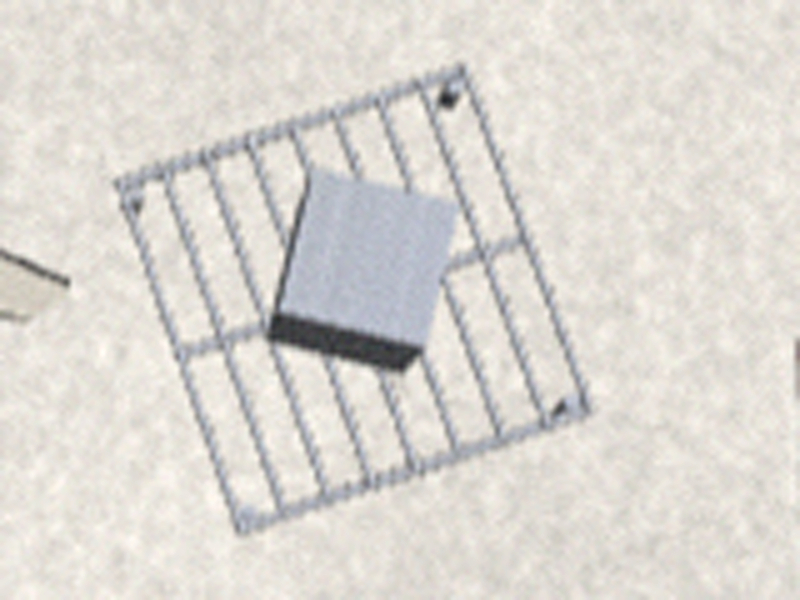

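View pics/s7.png

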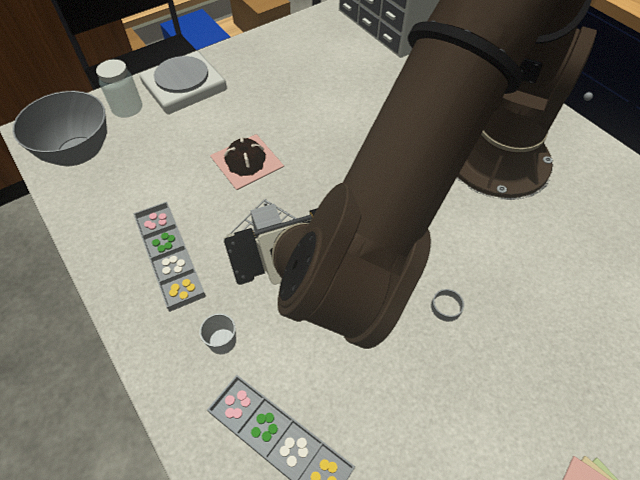

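View pics/t7.png

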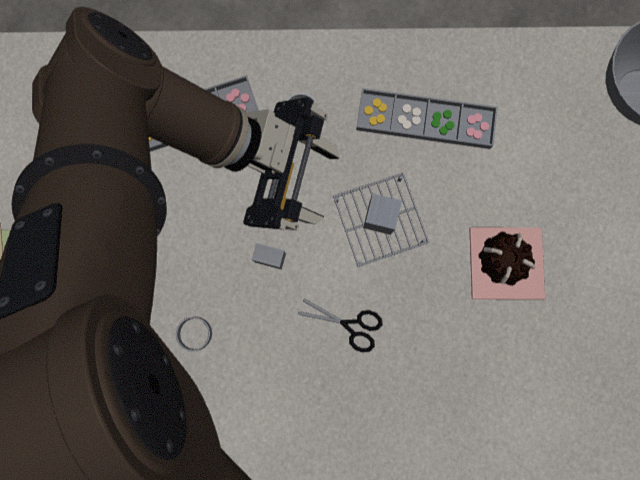

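```bash
python3 - <<'E'
from h import *
a=load('t7'); z=lambda x,y:(310+(x+.5)/5-.5,160+(y+.5)/5-.5)
P=np.array([ray(a,*z(*p),.092) for p in [(313,168),(457,204),(421,350),(272,315)]])
print(P.round(3),np.linalg.norm(np.roll(P,-1,0)-P,axis=1).round(4),P.mean(0).round(4))
Q=np.array([ray(a,*z(*p),.03) for p in [(118,185),(463,68),(588,410),(243,530)]]);print(Q.mean(0).round(4))
b=load('top0')
for n,(x,y,w,h) in dict(shallow=(245,238,48,36),cake=(465,220,85,85)).items():
    print(n,np.abs(a['color'][y:y+h,x:x+w].astype(int)-b['color'][y:y+h,x:x+w]).mean())
print(bot.get_obs()['clock']); bot.sign_off()
E
```

```text
[[ 0.61  -0.091  0.092]
 [ 0.597 -0.139  0.092]
 [ 0.549 -0.126  0.092]
 [ 0.561 -0.077  0.092]] [0.0491 0.0506 0.0503 0.0515] [ 0.5792 -0.1082  0.092 ]
[ 0.5775 -0.1103  0.03  ]
shallow 30.86863425925926
cake 26.825743944636677
16.75
the job is handed in; nothing more can be done
```

```bash
python3 - <<'E'
from h import *
a=load('t7');b=load('top0')
g=lambda d:cv2.cvtColor(d['color'],cv2.COLOR_RGB2GRAY).astype(np.float32)
for n,(x,y,w,h) in dict(shallow=(245,238,48,36),cake=(465,220,85,85),bare=(450,350,80,80)).items():
    A=g(a)[y:y+h,x:x+w];B=g(b)[y:y+h,x:x+w]
    print(n,A.mean()-B.mean(),cv2.phaseCorrelate(A-A.mean(),B-B.mean()))
E
```

```text
shallow 30.924187 ((0.020608627742603858, -0.11729694532114365), 0.9966314067995107)
cake 26.163185 ((0.01960524096114824, 0.14549312117836166), 0.9665960328372908)
bare 33.53891 ((0.08947061305644155, 0.17648201786823137), 1.0019138303399087)
```

The deep tin is standing mouth-down on the wire rack, released, and the job was handed in at 16.75 s of the 40 s limit. I gripped it across its upright sides with the fingers slanted 45°. After lifting it, I turned it mouth-down on the way to the rack. I lowered it until it touched down, with about 20 N at the wrist, eased off, opened the fingers and backed away.

- **Position:** the last top view puts the tin's centre at (0.579, −0.108) and the rack's at (0.578, −0.110), about 3 mm apart.
- **Tilt:** the tin's upturned base measures about 49–51.5 mm a side on the plane where it should sit, so it is standing flat and upright.
- **Release:** the fingers are open and clear, and the wrist force is about 0 N.
- **Shallow tin and cake:** neither moved, with a picture shift under 0.2 px. A first plain picture-difference check gave large values. The same brightness change shows on bare table, so that is the lighting and not motion. I ran the shift check after hand-in, on the pictures taken just before it.
- **Rejected call:** one move call was refused for having 21 rows and was resent with 20. Nothing moved in between.

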